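# Seat a tube post in the tacking fixture and close the clamp

### The job

Stand the capped rectangular steel post in the pocket of the blue tacking fixture and press it down between the spring jaws until you feel it sit fully down on the hard seat inside, firmly but with no more than about 40 N on the seat. Let go of it, and only when it is fully down bring the red hinged clamp over by its orange handle until its rubber foot rests on the post's top (never use the clamp to push the post home, nor press it harder than about 40 N); then let go, leaving everything else on the bench where it lies.

Things in the scene. Friction and masses are not known exactly. Their poses are not given: they have to be found in the camera images.
- post_center (a point): Capped rectangular steel tube post, bright steel, 50 (its x) x 30 (its y) x 80 mm (its z, up) with a dark round spot on each wide side, about 0.3 kg; it stands upright on the bench. This point is its centre, half-way up, 40 mm above its foot. It looks the same turned half a turn. It fits the pocket only with its long side (x) along the fixture's x.
- post_top (a point): Centre of the post's flat top, 80 mm above its foot; same axes as the post.
- post_foot (a point): Centre of the post's underside; the bottom edges are stepped in 2 mm all round over the lowest 3 mm.
- fixture: Blue tacking fixture fixed to the bench. Origin on the bench under the pocket's centre; z up, x towards the clamp's hinge, y across (along the hinge pin). Base plate 120 mm wide and 12 mm thick, from x = -90 to +130 mm.
- nest_mouth (a point): Centre of the pocket, level with the top of its 10 mm thick steel walls, 46 mm above the bench; axes as the fixture's. The pocket is 55 mm (x) by 35 mm (y). Thin lips flare outward as a lead-in to 8 mm above this point and the brass jaws reach 12 mm above it; nothing else by the pocket but hinge and clamp is higher, so grip the post where it will stay 14 mm above this point.
- jaws (a point): Midway between two brass spring jaws on the pocket's y sides, 10 mm below the mouth. At rest they leave a 27 mm gap and pinch the 30 mm side of the post, from 6 mm above the mouth downwards. Entering them takes up to about 12 N, then they drag with 3 to 7 N: enough to hold the post part-way down against its weight (about 3 N).
- seat_mid (a point): Middle of the range of heights of the hard seat in the pocket, 22 mm below the mouth, fixed to the fixture. The seat itself is jacked up to 10 mm above or below this, differently from job to job; its true height is not reported and only pushing tells: the post is home when it stops and a push of about 20 N does not move it. It is on the seat then; over 40 N is too much.
- clamp_hinge (a point): Centre of the clamp's hinge pin, 85 mm along x from the pocket's centre and 112 mm above the bench, between two blue cheeks 34 mm long (x) that reach 126 mm above the bench; axes as the fixture's, the pin lies along y.
- clamp (a joint): Angle of the red clamp bar (rad): 0 is level, lying over the pocket towards minus x of the fixture; it grows as the bar swings up and back; it starts leaning back past upright, 1.7 to 1.95. The hinge is stiff (0.55 N m): the bar stays where it is left and takes about 4 to 6 N at the handle to move. With the post fully down the foot meets its top at 0.02 to 0.27 rad, depending on the seat.
- clamp_handle (a point): Centre of the orange handle at the bar's free end: 42 mm long along the bar, 24 mm wide (along the hinge pin) and 24 mm high, 145 mm from the pin. At angle a it lies at the hinge plus 145 mm x (-cos a along the fixture's x, sin a up). Can be pinched across its 24 mm width at any angle and let turn between the fingers.
- clamp_pad (a point): Lowest point of the domed black rubber foot under the clamp bar, 85 mm from the hinge pin along the bar and 20 mm below the bar's middle line.
- round_tube: short piece of round steel tube, 48 mm across, 60 mm high, standing; not used. Origin: centre of its underside
- angle_stub: piece of steel angle, 60 mm square foot and a 50 mm upright leg; not used. Origin: centre of the foot's underside
- pliers: orange-handled pliers lying flat, about 180 mm long; not used. Origin: at the pivot, on the table
- magnet: red welding magnet, 90 x 58 x 24 mm, lying flat; not used. Origin: near its middle, on the table
- bench_brush: bench brush with black bristles and pale wood back, 260 mm long plus a handle, 80 mm high; not used. Origin: middle of its underside
- chip_hammer: chipping hammer lying flat; not used. Origin: at its underside
- spray_can: blue spray can, 64 mm across, 190 mm high, standing; not used. Origin: centre of its underside
- wire_brush: wire brush lying flat; not used. Origin: at its underside

How it is judged (in metres and radians):
On the way, in this order (a step that is already met when the one before it is completed fails the run):
1. the post stands fully down on the seat in the pocket, let go, with the clamp still open (above 0.6 rad) (z of seat_c0 in the frame of post_foot above -0.0111 m and horizontal distance between post_foot and nest_mouth below 0.005 m and angle between post_foot's own z axis and vertical below 0.03 rad and value of joint clamp above 0.6 rad and contact force between the fingers and post below 0.1 N), for 0.3 s.
2. the clamp's foot is on the post's top (z of clamp_pad in the frame of post_top below 0.004 m and horizontal distance between clamp_pad and post_top below 0.02 m), for 0.2 s.
At the end, for the whole second after the job is handed in: The post stands in the pocket (foot within 5 mm of its centre, upright within 0.03 rad), its foot within 1.1 mm of the seat's face, at rest and let go; the clamp's rubber foot is on its top (within 4 mm of the top face, within 20 mm of its centre); nothing else was moved (all of step 2 and z of seat_c0 in the frame of post_foot above -0.0111 m and horizontal distance between post_foot and nest_mouth below 0.005 m and angle between post_foot's own z axis and vertical below 0.03 rad and linear speed of post below 0.02 m/s); the robot touches nothing.
It fails at once if the seat is pressed with more than 40 N (contact force between post and seat_c0 above 40 N).
It fails at once if the clamp presses on the post (over 1 N) while the post is not down on the seat (contact force between post and clamp above 1 N and z of seat_c0 in the frame of post_foot below -0.0111 m).
It fails at once if the clamp presses on the post with more than 40 N (contact force between post and clamp above 40 N).
It fails at once if another thing on the bench is moved by more than 20 mm (distance of any of round_tube, angle_stub, pliers, magnet, bench_brush, chip_hammer, spray_can, wire_brush from where it was at the start of the episode above 0.02 m).
It also fails if it takes over 67 s, if anything falls off the work surface, if the arm or the gripper's body presses on something with over 40 N, if the wrist force passes 120 N, or if a joint passes its speed limit or range.

### The arm

A 6-joint arm with a two-finger parallel gripper is mounted at the origin on the work surface. World frame = base frame: x ahead of the robot, y to its left, z up, the work surface at z = 0. Lengths are in m, angles in degrees, forces in N, time in s.
With the tool pointing down it reaches from about 0.4 to 0.825 m from the base axis. Payload 7 kg.
Tool frame: the origin (TCP) lies on the centre line of the jaws, within the pads' length; the fingertips stand 11 mm ahead of it and the grasp point (between the pads) lies 8 mm behind it; z points along the fingers, y is the direction in which the jaws open and shut (so a half turn about z gives the same grasp; the last joint's range is limited). The gripper opens to 88 mm and grips with 3 to 60 N. Pads are 19 mm wide; open, the fingers measure 130 mm over their backs; the gripper's body (78 mm by 193 mm) begins 47 mm behind the grasp point.
Start: joints at [-59.181, 20.546, 0.682, 0, -70.136, -16.507], TCP at [0.167, -0.654, 0.238] pointing down, gripper open.
Joint ranges: [-176.03, 176.03], [-82.01, 121.73], [-58.28, 71.71], [-173.87, 95.51], [-174.79, -0.11], [-173.66, 173.66]. Speed limits (degrees/s): [136.94, 136.94, 172.46, 180, 180, 180].

### API

Orientations are given as [roll, pitch, yaw] about the fixed x, y, z axes, in that order (R = Rz(yaw) Ry(pitch) Rx(roll)).
In Python, from plant import ctrl, cams, order gives the robot as it stands.
- The arm moves only by the tool jog_arm, never from a script. Its argument "motion" is a list of rows, each an object with "offset": the shift along the tool's x, y, z in mm, a list of three; "roll": the turn about the tool's z in rad; "hand": the finger opening in mm, from 0 to 87.6. A call has 1 to 20 rows; each row is the pose to reach, as a shift and turn from the pose commanded when the call began, along the tool's axes at that moment; what a row does not reach only later rows make up. A row lasts 1/12 s, in which the tool goes at most 41.7 mm and 7.16 degrees, less where a joint would pass 70% of its speed; a pose out of reach is approached as far as the arm can. A call with a gripper value outside its range is refused whole. The fingers move at their own pace and stop on an object; the grip force is fixed at half the most. Time passes only in rows, so rows that repeat a pose let the fingers close. It gives the time, the measured TCP pose, the force and the opening at its end, in the units of the state.
- ctrl.get_obs(): the state, without advancing time (a new reading comes with each control period).
- cams.snapshot(name): name is "side" or "top" or "wrist"; returns a dict with "img" (420x560x3 uint8, red, green, blue), "K" (3x3 intrinsics, pixels), "cam_to_world" (4x4, takes a point from camera to world coordinates); the wrist camera has in their place "T_tool_cam" (4x4, takes a point from camera to tool coordinates, whose origin is the TCP and whose axes are the flange's). Camera axes: x right, y down, z forward; pixel columns grow to the right and rows downward; lengths in m; the calibration is good to about 2 mm. The wrist camera is an equidistant fisheye: a pixel r from the principal point sees the ray r / f radians off the axis. A picture is of the moment at which its call begins: read the wrist's pose just before it. There is no depth.
- order.close_job(): hands the job in, once; it reports no verdict.
The state is a dict: "clock": time; "joint_pos": joint angles; "qvel": joint speeds; "tau": joint torques, N m; "tool_pos": TCP position; "orientation": TCP orientation; "force": force on the tool from outside, world axes, zero at the start; "moment": the same for the moment, N m; "opening": finger opening in m.
Only numpy, scipy, OpenCV 4.12 (cv2) and the standard library are available. Lean on these libraries where they do the work, as an engineer would, in place of code of your own. Each camera call takes 0.05 s, during which the arm holds its last target. There are 200 camera calls.

## Working session

There is one attempt and no reset: what is moved stays moved. The work goes in short steps, Python scripts to look and compute and a tool call to move; the robot and the scene stay as the last step left them, time stands still between calls to the robot, and variables do not carry over. Pictures are saved under pics/ and viewed, about 8 in all and at most 12, crops included, and the job is handed in when it is done.

Besides the shell and the picture viewer there is one more tool, called after "Emit:" as name(argument=value, ...), one argument or row to a line, values as JSON. jog_arm: Moves the arm, as the interface text tells. Its arguments: {"type":"object","properties":{"motion":{"type":"array"}},"required":["motion"]}

```bash
mkdir -p pics; ls; python3 - <<'E'
from plant import ctrl,cams,order
import cv2,numpy as np
print(ctrl.get_obs())
for n in("top","side"):
    s=cams.snapshot(n); cv2.imwrite(f"pics/{n}0.png",s["img"][:,:,::-1]); np.savez(f"pics/{n}0.npz",**s); print(n,s["K"],s["cam_to_world"])
E
```

```text
pics
{'clock': 0.0, 'joint_pos': array([-5.91807595e+01,  2.05908673e+01,  6.33632401e-01, -1.96033365e-02,
       -7.01344916e+01, -1.65077264e+01]), 'qvel': array([ 0.04566063,  0.10080826, -0.00178994, -0.10841696, -0.01541522,
        0.06576608]), 'tau': array([ 1.78894206e-03, -5.82718492e+01,  2.93050539e+01,  6.99776441e+00,
        6.57933037e-03, -1.67744938e-04]), 'tool_pos': array([ 0.16672485, -0.65360672,  0.23662962]), 'orientation': array([ 1.79906818e+02, -8.39727805e-03, -1.65695155e+02]), 'force': array([-0.06404669, -0.40833895,  0.17837668]), 'moment': array([0.02795183, 0.04632708, 0.02811291]), 'opening': 0.08761140794281952}
top [[408.47085264   0.         276.69371003]
 [  0.         408.47085264 214.19498676]
 [  0.           0.           1.        ]] [[ 6.01680202e-04 -9.97310842e-01  7.32852187e-02  4.43896569e-01]
 [-9.99971910e-01 -1.14756196e-03 -7.40685077e-03 -1.74068450e-02]
 [ 7.47103190e-03 -7.32787036e-02 -9.97283518e-01  1.19042966e+00]
 [ 0.00000000e+00  0.00000000e+00  0.00000000e+00  1.00000000e+00]]
side [[525.27514307   0.         280.93298364]
 [  0.         525.27514307 212.43930517]
 [  0.           0.           1.        ]] [[-0.78051738 -0.47668989  0.40442473 -0.14377816]
 [-0.62504269  0.58402684 -0.51791341  0.83345976]
 [ 0.01068919 -0.65702314 -0.75379463  1.31736972]
 [ 0.          0.          0.          1.        ]]
```

View pics/top0.png

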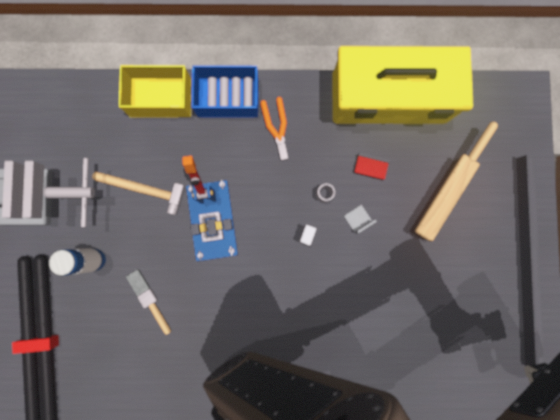

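View pics/side0.png

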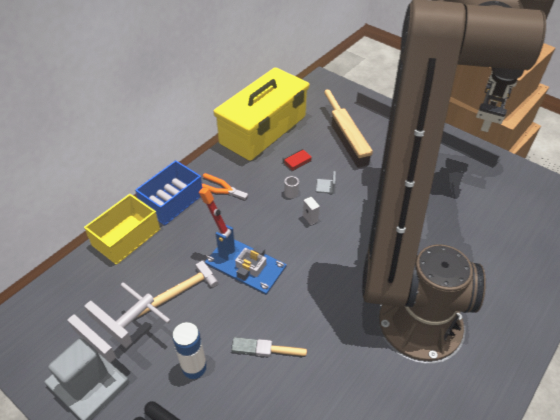

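The top view shows the fixture around (212,222), with its hinge up-image (world +x), and the post at (307,235). I'll enlarge that part.

```bash
python3 - <<'E'
import cv2
i=cv2.imread("pics/top0.png")[150:265,172:332]
cv2.imwrite("pics/topc.png",cv2.resize(i,None,fx=5,fy=5,interpolation=cv2.INTER_CUBIC))
E
```

```text
(no output)
```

View pics/topc.png

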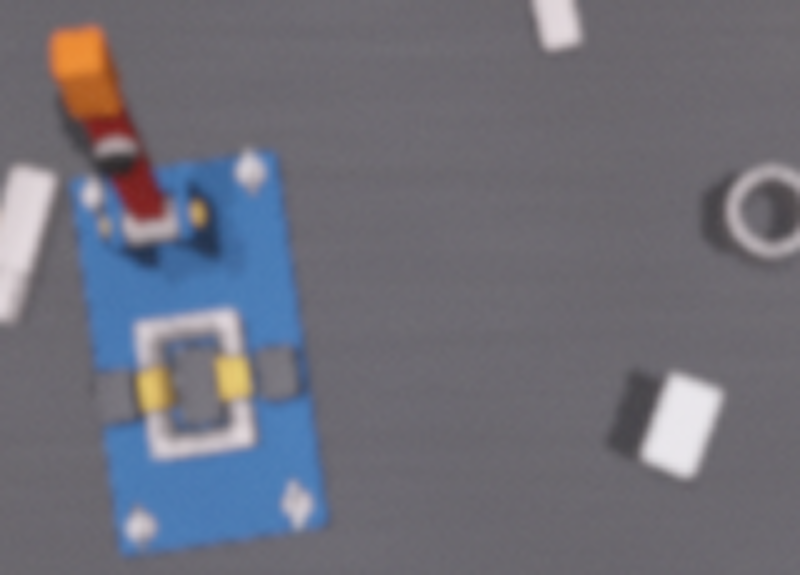

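Positions in the enlarged crop:
- Base plate corners: (70,180), (278,152), (327,525), (121,553).
- Pocket wall corners: (133,322), (238,308), (255,442), (152,460).
- Post top corners: (675,371), (723,387), (692,480), (640,460).
- Clamp handle: about (80,55).

```bash
cat > h.py <<'E'
import numpy as np
def ray(s,p,z):
    K,T=s["K"],s["cam_to_world"]
    d=T[:3,:3]@np.linalg.solve(K,[p[0],p[1],1]); o=T[:3,3]
    return o+d*(z-o[2])/d[2]
def rel(tool_pos,yaw,tgt):
    "world target -> tool-axis offset mm, tool pointing down (roll 180)"
    from scipy.spatial.transform import Rotation as R
    M=R.from_euler('xyz',[180,0,yaw],degrees=True).as_matrix()
    return M.T@(np.array(tgt)-tool_pos)*1000
E
python3 - <<'E'
import numpy as np
from h import *
s=np.load("pics/top0.npz")
f=lambda L,z:np.array([ray(s,((u+.5)/5-.5+172,(v+.5)/5-.5+150),z) for u,v in L])
B=f([(70,180),(278,152),(327,525),(121,553)],.012)
W=f([(133,322),(238,308),(255,442),(152,460)],.046)
P=f([(675,371),(723,387),(692,480),(640,460)],.08)
for n,Q in(("base",B),("wall",W),("post",P)):
    d=(Q[0]+Q[1]-Q[2]-Q[3])/2; e=(Q[0]+Q[3]-Q[1]-Q[2])/2
    print(n,Q.mean(0),np.hypot(*d[:2]),np.hypot(*e[:2]),np.degrees(np.arctan2(d[1],d[0])),np.degrees(np.arctan2(e[1],e[0]))-90)
    if n=="base":print("origin",Q.mean(0)-.020*d/np.hypot(*d[:2]))
E
```

```text
base [0.51390592 0.16234543 0.012     ] 0.21793340360558347 0.12027546940670239 8.305805831479956 7.797262422867931
origin [0.4941157 0.1594563 0.012    ]
wall [0.49417155 0.15941524 0.046     ] 0.07698092285314043 0.0587554641460699 8.229637953161625 8.824443069849949
post [ 0.47030889 -0.11105001  0.08      ] 0.05266921303676134 0.028839337962327693 -20.21162378241531 -19.75857231370489
```

```bash
cat >> h.py <<'E'
def wray(s,tool_pos,rpy,p,z):
    "wrist pixel -> world point on plane z"
    import cv2
    from scipy.spatial.transform import Rotation as R
    q=cv2.fisheye.undistortPoints(np.array([[p]],float),s["K"],np.zeros(4))[0,0]
    M=np.eye(4); M[:3,:3]=R.from_euler('xyz',rpy,degrees=True).as_matrix(); M[:3,3]=tool_pos
    T=M@s["T_tool_cam"]; d=T[:3,:3]@[q[0],q[1],1]; o=T[:3,3]
    return o+d*(z-o[2])/d[2]
E
python3 -c "
from h import *
print(rel(np.array([.1667,-.6536,.2366]),-165.7,[.4703,-.111,.19]))"
```

```text
[-428.21484036  450.7990356    46.6       ]
```

Emit:
jog_arm(
  motion=[
    {"offset": [-428,451,46],"roll": 0.6,"hand": 80},
    {"offset": [-428,451,46],"roll": 0.6,"hand": 80},
    {"offset": [-428,451,46],"roll": 0.6,"hand": 80},
    {"offset": [-428,451,46],"roll": 0.6,"hand": 80},
    {"offset": [-428,451,46],"roll": 0.6,"hand": 80},
    {"offset": [-428,451,46],"roll": 0.6,"hand": 80},
    {"offset": [-428,451,46],"roll": 0.6,"hand": 80},
    {"offset": [-428,451,46],"roll": 0.6,"hand": 80},
    {"offset": [-428,451,46],"roll": 0.6,"hand": 80},
    {"offset": [-428,451,46],"roll": 0.6,"hand": 80},
    {"offset": [-428,451,46],"roll": 0.6,"hand": 80},
    {"offset": [-428,451,46],"roll": 0.6,"hand": 80},
    {"offset": [-428,451,46],"roll": 0.6,"hand": 80},
    {"offset": [-428,451,46],"roll": 0.6,"hand": 80},
    {"offset": [-428,451,46],"roll": 0.6,"hand": 80},
    {"offset": [-428,451,46],"roll": 0.6,"hand": 80},
    {"offset": [-428,451,46],"roll": 0.6,"hand": 80},
    {"offset": [-428,451,46],"roll": 0.6,"hand": 80},
    {"offset": [-428,451,46],"roll": 0.6,"hand": 80},
    {"offset": [-428,451,46],"roll": 0.6,"hand": 80},
  ],
)

```text
clock: 1.77
tool_pos: [0.4695, -0.1121, 0.1916]
orientation: [-180.0, -0.0, 159.9]
force: [-0.6, -0.8, 0.6]
opening: 0.0802
```

```bash
cat > snapw.py <<'E'
import sys,cv2,numpy as np
from plant import ctrl,cams
o=ctrl.get_obs(); s=cams.snapshot("wrist"); n=sys.argv[1]
cv2.imwrite(f"pics/{n}.png",s["img"][:,:,::-1]); np.savez(f"pics/{n}.npz",pos=o["tool_pos"],rpy=o["orientation"],**s)
print(o["clock"],o["tool_pos"],o["orientation"],o["force"],o["opening"])
E
python3 snapw.py w1; python3 -c "
import cv2,numpy as np
s=np.load('pics/w1.npz');print(s['K'],s['T_tool_cam'])
from h import *
"
```

```text
1.7667 [ 0.46950517 -0.11205499  0.19155303] [-1.79996870e+02 -1.03511807e-02  1.59860438e+02] [-0.59794303 -0.80970931  0.59572868] 0.0801517794418598
[[325.1922621    0.         273.56163311]
 [  0.         325.1922621  209.45122226]
 [  0.           0.           1.        ]] [[ 6.01898778e-04 -9.52203968e-01 -3.05462339e-01  8.30653142e-02]
 [ 9.99999794e-01  5.05615983e-04  3.94317378e-04  1.10702267e-04]
 [-2.21023932e-04 -3.05462513e-01  9.52204077e-01 -1.46041907e-01]
 [ 0.00000000e+00  0.00000000e+00  0.00000000e+00  1.00000000e+00]]
```

View pics/w1.png

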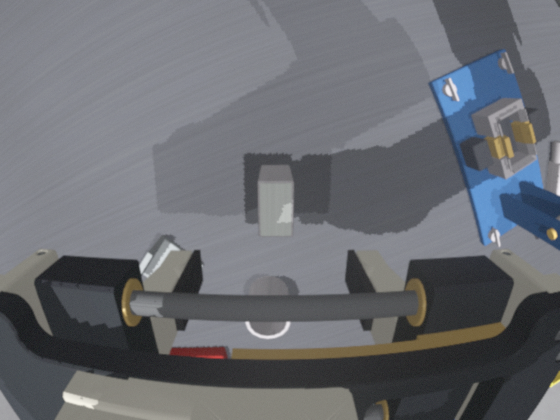

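Wrist view: the post's top face has corners near (258,180), (292,180), (293,236), (259,236). It sits squarely between the fingers.

```bash
python3 -c "
from h import *
s=np.load('pics/w1.npz')
P=np.array([wray(s,s['pos'],s['rpy'],p,.08) for p in [(258,180),(292,180),(293,236),(259,236)]])
print(P,P.mean(0)); d=P[1]+P[0]-P[2]-P[3];print(np.hypot(*d[:2])/2,np.degrees(np.arctan2(d[1],d[0])))
e=P[0]+P[3]-P[1]-P[2];print(np.hypot(*e[:2])/2)
print(rel(s['pos'],s['rpy'][2],[P.mean(0)[0],P.mean(0)[1],.059]))"
```

```text
[[ 0.44125645 -0.11493159  0.08      ]
 [ 0.45073234 -0.08902562  0.08      ]
 [ 0.49732811 -0.10426906  0.08      ]
 [ 0.48729742 -0.13162836  0.08      ]] [ 0.46915358 -0.10996366  0.08      ]
0.04899423890431804 160.97632408900614
0.028362367959293436
[  1.05015628   1.8424016  132.55302572]
```

Emit:
jog_arm(
  motion=[
    {"offset": [0,1.5,30],"roll": 0,"hand": 70},
    {"offset": [0,1.5,60],"roll": 0,"hand": 60},
    {"offset": [0,1.5,90],"roll": 0,"hand": 55},
    {"offset": [0,1.5,115],"roll": 0,"hand": 50},
    {"offset": [0,1.5,131],"roll": 0,"hand": 50},
    {"offset": [0,1.5,131],"roll": 0,"hand": 50},
    {"offset": [0,1.5,131],"roll": 0,"hand": 20},
    {"offset": [0,1.5,131],"roll": 0,"hand": 20},
    {"offset": [0,1.5,131],"roll": 0,"hand": 20},
    {"offset": [0,1.5,131],"roll": 0,"hand": 20},
    {"offset": [0,1.5,131],"roll": 0,"hand": 20},
    {"offset": [0,1.5,131],"roll": 0,"hand": 20},
    {"offset": [0,1.5,131],"roll": 0,"hand": 20},
    {"offset": [0,1.5,131],"roll": 0,"hand": 20},
  ],
)

```text
clock: 2.98
tool_pos: [0.4715, -0.1099, 0.0619]
orientation: [180.0, 0.1, 160.0]
force: [-1.1, -1.0, 7.2]
opening: 0.0299
```

```bash
python3 -c "
from h import *
print(rel(np.array([.4715,-.1099,.0619]),160.0,[.4941,.1594,.150]),np.radians(28.2))"
```

```text
[ 70.86897137 260.78887802 -88.1       ] 0.4921828490624009
```

Emit:
jog_arm(
  motion=[
    {"offset": [0,0,-20],"roll": 0,"hand": 20},
    {"offset": [0,0,-50],"roll": 0,"hand": 20},
    {"offset": [0,0,-80],"roll": 0,"hand": 20},
    {"offset": [3,10,-90],"roll": -0.02,"hand": 20},
    {"offset": [8,30,-90],"roll": -0.06,"hand": 20},
    {"offset": [14,50,-90],"roll": -0.1,"hand": 20},
    {"offset": [21,77,-90],"roll": -0.15,"hand": 20},
    {"offset": [28,104,-90],"roll": -0.2,"hand": 20},
    {"offset": [35,130,-90],"roll": -0.25,"hand": 20},
    {"offset": [42,156,-90],"roll": -0.3,"hand": 20},
    {"offset": [49,182,-90],"roll": -0.35,"hand": 20},
    {"offset": [57,208,-90],"roll": -0.4,"hand": 20},
    {"offset": [62,230,-90],"roll": -0.44,"hand": 20},
    {"offset": [67,248,-90],"roll": -0.47,"hand": 20},
    {"offset": [70,258,-90],"roll": -0.492,"hand": 20},
    {"offset": [71,261,-90],"roll": -0.492,"hand": 20},
    {"offset": [71,261,-90],"roll": -0.492,"hand": 20},
    {"offset": [71,261,-90],"roll": -0.492,"hand": 20},
    {"offset": [71,261,-90],"roll": -0.492,"hand": 20},
  ],
)

```text
clock: 4.57
tool_pos: [0.4931, 0.1589, 0.1504]
orientation: [-180.0, -0.0, -171.9]
force: [-0.4, -0.8, -3.3]
opening: 0.0296
```

```bash
python3 snapw.py w2; python3 -c "
import cv2
i=cv2.imread('pics/w2.png')[60:340,130:420]
cv2.imwrite('pics/w2c.png',cv2.resize(i,None,fx=2,fy=2,interpolation=cv2.INTER_CUBIC))"
```

```text
4.5667 [0.4930526  0.15885854 0.15038009] [-1.79990053e+02 -3.30482624e-02 -1.71934662e+02] [-0.39535802 -0.8270457  -3.32256349] 0.029620973665916192
```

View pics/w2c.png

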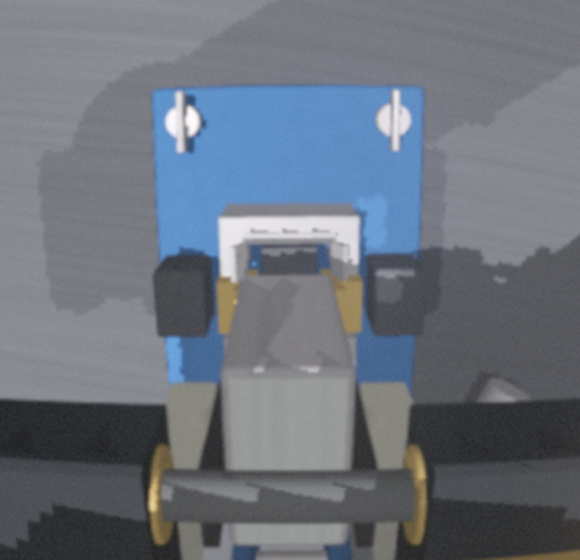

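In crop w2c (2x, origin 130,60):
- The post's front top edge runs (222,372) to (353,372), and its lower front edge (240,276) to (333,276).
- The wall's outer far top corners are at (219,217) and (360,217).
- The plate's end corners are at (153,88) and (424,88).

```bash
python3 -c "
from h import *
s=np.load('pics/w2.npz')
f=lambda u,v,z: (wray(s,s['pos'],s['rpy'],((u+.5)/2-.5+130,(v+.5)/2-.5+60),z))
tz=s['pos'][2]; ft=tz-.0619
for n,a,b,z in (('posttop',(222,372),(353,372),ft+.08),('postbot',(240,276),(333,276),ft+.002),('wall',(219,217),(360,217),.046),('plate',(153,88),(424,88),.012)):
    A=f(*a,z);B=f(*b,z); d=B-A; m=(A+B)/2
    print(n,'len',np.hypot(*d[:2])*1e3,'mid tool',rel(s['pos'],s['rpy'][2],m),'ang',np.degrees(np.arctan2(d[1],d[0])))
print(f(222,372,ft+.08))
"
```

```text
posttop len 28.295235555392157 mid tool [ 25.49398825   0.03935422 -18.1       ] ang 98.094768829882
postbot len 30.641651702222397 mid tool [25.06997769 -0.28697808 59.9       ] ang 98.09363346652471
wall len 55.28851846084273 mid tool [ 36.65408658   0.82962808 104.38009265] ang 98.11165078878791
plate len 118.09577631344936 mid tool [ 88.56959484   0.45962691 138.38009265] ang 98.1171041638127
[0.4697974  0.14131398 0.16848009]
```

Emit:
jog_arm(
  motion=[
    {"offset": [-1.3,0.5,6],"roll": 0,"hand": 20},
    {"offset": [-1.3,0.5,14],"roll": 0,"hand": 20},
    {"offset": [-1.3,0.5,22],"roll": 0,"hand": 20},
    {"offset": [-1.3,0.5,28],"roll": 0,"hand": 20},
    {"offset": [-1.3,0.5,30],"roll": 0,"hand": 20},
    {"offset": [-1.3,0.5,30],"roll": 0,"hand": 20},
    {"offset": [-1.3,0.5,30],"roll": 0,"hand": 20},
  ],
)

```text
clock: 5.2
tool_pos: [0.4947, 0.1603, 0.1204]
orientation: [-180.0, -0.0, -171.9]
force: [-0.3, 0.4, -3.4]
opening: 0.03
```

Emit:
jog_arm(
  motion=[
    {"offset": [0,0,2],"roll": 0,"hand": 20},
    {"offset": [0,0,4],"roll": 0,"hand": 20},
    {"offset": [0,0,6],"roll": 0,"hand": 20},
    {"offset": [0,0,8],"roll": 0,"hand": 20},
    {"offset": [0,0,10],"roll": 0,"hand": 20},
    {"offset": [0,0,10],"roll": 0,"hand": 20},
  ],
)

```text
clock: 5.7
tool_pos: [0.4946, 0.1603, 0.1102]
orientation: [-180.0, -0.0, -171.9]
force: [-0.1, 0.2, -3.8]
opening: 0.0299
```

Emit:
jog_arm(
  motion=[
    {"offset": [0,0,1],"roll": 0,"hand": 20},
    {"offset": [0,0,2],"roll": 0,"hand": 20},
    {"offset": [0,0,3],"roll": 0,"hand": 20},
    {"offset": [0,0,4],"roll": 0,"hand": 20},
    {"offset": [0,0,4],"roll": 0,"hand": 20},
  ],
)

```text
clock: 6.12
tool_pos: [0.4952, 0.1606, 0.1069]
orientation: [180.0, 0.1, -171.9]
force: [0.7, -1.5, 1.8]
opening: 0.03
```

Emit:
jog_arm(
  motion=[
    {"offset": [0,0,1],"roll": 0,"hand": 20},
    {"offset": [0,0,2],"roll": 0,"hand": 20},
    {"offset": [0,0,3],"roll": 0,"hand": 20},
    {"offset": [0,0,4],"roll": 0,"hand": 20},
    {"offset": [0,0,4],"roll": 0,"hand": 20},
  ],
)

```text
clock: 6.53
tool_pos: [0.4947, 0.1604, 0.1022]
orientation: [180.0, -0.0, -171.9]
force: [1.9, 0.9, -0.7]
opening: 0.03
```

Emit:
jog_arm(
  motion=[
    {"offset": [0,0,1],"roll": 0,"hand": 20},
    {"offset": [0,0,2],"roll": 0,"hand": 20},
    {"offset": [0,0,3],"roll": 0,"hand": 20},
    {"offset": [0,0,4],"roll": 0,"hand": 20},
    {"offset": [0,0,4],"roll": 0,"hand": 20},
  ],
)

```text
clock: 6.95
tool_pos: [0.4944, 0.1603, 0.0982]
orientation: [-180.0, -0.0, -171.9]
force: [1.5, 0.4, -2.4]
opening: 0.0298
```

Emit:
jog_arm(
  motion=[
    {"offset": [0,0,1],"roll": 0,"hand": 20},
    {"offset": [0,0,2],"roll": 0,"hand": 20},
    {"offset": [0,0,2],"roll": 0,"hand": 20},
  ],
)

```text
clock: 7.2
tool_pos: [0.4945, 0.1603, 0.0963]
orientation: [-180.0, -0.0, -171.9]
force: [0.7, -0.5, -1.0]
opening: 0.0303
```

Emit:
jog_arm(
  motion=[
    {"offset": [0,0,1],"roll": 0,"hand": 20},
    {"offset": [0,0,2],"roll": 0,"hand": 20},
    {"offset": [0,0,2],"roll": 0,"hand": 20},
  ],
)

```text
clock: 7.45
tool_pos: [0.4946, 0.1603, 0.0944]
orientation: [-180.0, -0.0, -171.9]
force: [-0.2, 0.2, -0.6]
opening: 0.0303
```

Emit:
jog_arm(
  motion=[
    {"offset": [0,0,1],"roll": 0,"hand": 20},
    {"offset": [0,0,2],"roll": 0,"hand": 20},
    {"offset": [0,0,2],"roll": 0,"hand": 20},
  ],
)

```text
clock: 7.7
tool_pos: [0.4947, 0.1601, 0.0933]
orientation: [-180.0, 0.0, -171.8]
force: [-2.3, -1.7, 9.0]
opening: 0.0296
```

Emit:
jog_arm(
  motion=[
    {"offset": [0,0,1],"roll": 0,"hand": 20},
    {"offset": [0,0,1],"roll": 0,"hand": 20},
    {"offset": [0,0,1],"roll": 0,"hand": 20},
  ],
)

```text
clock: 7.95
tool_pos: [0.4948, 0.16, 0.0932]
orientation: [-180.0, 0.0, -171.8]
force: [-5.5, -3.7, 18.1]
opening: 0.0298
```

Emit:
jog_arm(
  motion=[
    {"offset": [0,0,0.8],"roll": 0,"hand": 20},
    {"offset": [0,0,0.8],"roll": 0,"hand": 20},
    {"offset": [0,0,0.8],"roll": 0,"hand": 20},
  ],
)

```text
clock: 8.2
tool_pos: [0.4949, 0.16, 0.0932]
orientation: [-180.0, 0.1, -171.8]
force: [-9.0, -2.6, 26.2]
opening: 0.0303
```

Emit:
jog_arm(
  motion=[
    {"offset": [0,0,-1.2],"roll": 0,"hand": 20},
    {"offset": [0,0,-2.2],"roll": 0,"hand": 20},
    {"offset": [0,0,-2.2],"roll": 0,"hand": 20},
    {"offset": [0,0,-2.2],"roll": 0,"hand": 45},
    {"offset": [0,0,-2.2],"roll": 0,"hand": 60},
    {"offset": [0,0,-2.2],"roll": 0,"hand": 60},
    {"offset": [0,0,-2.2],"roll": 0,"hand": 60},
    {"offset": [0,0,-2.2],"roll": 0,"hand": 60},
    {"offset": [0,0,-2.2],"roll": 0,"hand": 60},
    {"offset": [0,0,-2.2],"roll": 0,"hand": 60},
  ],
)

```text
clock: 9.03
tool_pos: [0.4946, 0.1604, 0.0929]
orientation: [-180.0, -0.0, -171.9]
force: [0.2, -0.1, -1.0]
opening: 0.0598
```

Emit:
jog_arm(
  motion=[
    {"offset": [0,0,-30],"roll": 0,"hand": 60},
    {"offset": [0,0,-65],"roll": 0,"hand": 60},
    {"offset": [0,0,-100],"roll": 0,"hand": 60},
    {"offset": [0,0,-135],"roll": 0,"hand": 60},
    {"offset": [0,0,-170],"roll": 0,"hand": 60},
    {"offset": [0,0,-200],"roll": 0,"hand": 60},
    {"offset": [0,0,-220],"roll": 0,"hand": 60},
    {"offset": [0,0,-220],"roll": 0,"hand": 60},
    {"offset": [0,0,-220],"roll": 0,"hand": 60},
  ],
)

```text
clock: 9.78
tool_pos: [0.4949, 0.1607, 0.3141]
orientation: [179.9, 0.1, -171.9]
force: [-0.9, 0.1, -1.5]
opening: 0.06
```

```bash
python3 snapw.py w3; python3 - <<'E'
from plant import cams
import cv2,numpy as np
w=cv2.imread("pics/w3.png")
s=cams.snapshot("side"); np.savez("pics/side1.npz",**s); i=s["img"][170:300,180:300,::-1]
i=cv2.resize(i,None,fx=4,fy=4,interpolation=cv2.INTER_CUBIC)
cv2.imwrite("pics/side1c.png",i)
E
```

```text
9.7833 [0.49493326 0.16066478 0.31410832] [ 1.79908909e+02  1.30607627e-01 -1.71879904e+02] [-0.91560766  0.06591007 -1.51212195] 0.05996337332143555
```

View pics/w3.png

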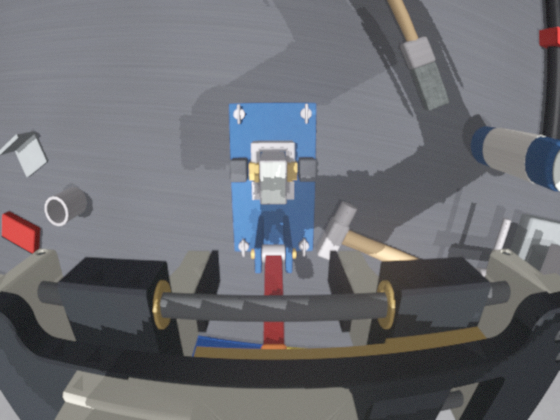

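View pics/side1c.png

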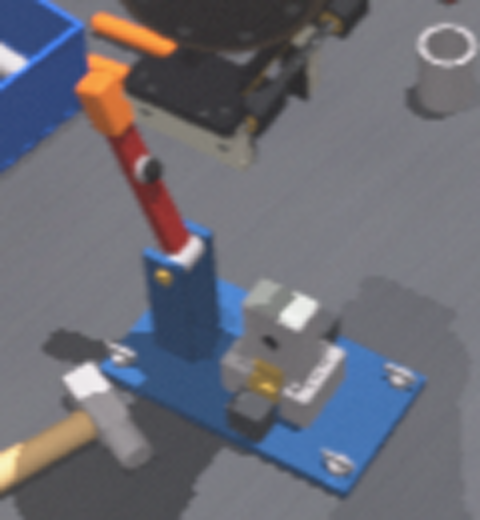

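The wrist and side views show the post upright in the pocket, well down. The clamp is still leaning back, with the handle at about (105,97) in the side crop. I'll get the clamp angle from the top and side pictures.

```bash
python3 - <<'E'
from h import *
t=np.load("pics/top0.npz"); s=np.load("pics/side1.npz")
y=np.radians(8.2); ex=np.array([np.cos(y),np.sin(y),0]); ey=np.array([-ex[1],ex[0],0]); O=np.array([.4942,.1595,0])
def pr(S,X):
    T=np.linalg.inv(S["cam_to_world"]); c=S["K"]@(T[:3,:3]@X+T[:3,3]); return c[:2]/c[2]
for a in (1.7,1.75,1.8,1.85,1.9,1.95):
    H=O+ex*.085+np.array([0,0,.112]); b=-np.cos(a)*ex+np.array([0,0,np.sin(a)]); n=np.sin(a)*ex+np.array([0,0,np.cos(a)])
    f=lambda r,q,w=0:H+b*r+n*q+ey*w
    tc=lambda X:np.round((pr(t,X)-[172,150]+.5)*5-.5); sc=lambda X:np.round((pr(s,X)-[180,170]+.5)*4-.5)
    print(a,"top end",tc(f(.166,0)),"edge",tc(f(.166,-.012)),"low",tc(f(.124,-.012)),"side ctr",sc(f(.145,0)),"end",sc(f(.166,0)),"lowedge",sc(f(.124,-.012)),np.round(-145*np.cos(a)+85),np.round(112+145*np.sin(a)))
E
```

```text
1.7 top end [ 85. 127.] edge [ 87. 152.] low [107. 177.] side ctr [147. 112.] end [141.  90.] lowedge [166. 139.] 104.0 256.0
1.75 top end [ 83. 110.] edge [ 85. 134.] low [106. 165.] side ctr [138. 109.] end [131.  87.] lowedge [159. 136.] 111.0 255.0
1.8 top end [82. 93.] edge [ 84. 117.] low [104. 152.] side ctr [130. 107.] end [122.  84.] lowedge [152. 133.] 118.0 253.0
1.85 top end [80. 76.] edge [ 82. 100.] low [103. 139.] side ctr [122. 105.] end [112.  82.] lowedge [144. 131.] 125.0 251.0
1.9 top end [79. 60.] edge [81. 83.] low [102. 127.] side ctr [114. 103.] end [103.  80.] lowedge [137. 129.] 132.0 249.0
1.95 top end [78. 45.] edge [79. 67.] low [101. 115.] side ctr [106. 102.] end [94. 78.] lowedge [131. 127.] 139.0 247.0
```

Emit:
jog_arm(
  motion=[
    {"offset": [-30,-1,0],"roll": 0,"hand": 60},
    {"offset": [-65,-1,0],"roll": 0,"hand": 60},
    {"offset": [-100,-1,0],"roll": 0,"hand": 60},
    {"offset": [-125,-1,0],"roll": 0,"hand": 60},
    {"offset": [-134,-1,0],"roll": 0,"hand": 60},
    {"offset": [-134,-1,0],"roll": 0,"hand": 60},
    {"offset": [-134,-1,25],"roll": 0,"hand": 60},
    {"offset": [-134,-1,50],"roll": 0,"hand": 60},
    {"offset": [-134,-1,68],"roll": 0,"hand": 60},
    {"offset": [-134,-1,74],"roll": 0,"hand": 60},
    {"offset": [-134,-1,74],"roll": 0,"hand": 60},
  ],
)

```text
clock: 10.8
tool_pos: [0.6258, 0.1778, 0.237]
orientation: [-179.9, -0.2, -171.9]
force: [0.5, 0.5, 0.1]
opening: 0.06
```

```bash
python3 - <<'E'
from plant import cams,ctrl
import cv2,numpy as np
o=ctrl.get_obs(); print(o["tool_pos"],o["orientation"],o["force"])
s=cams.snapshot("side"); i=s["img"][150:300,150:310,::-1]
i=cv2.resize(i,None,fx=3,fy=3,interpolation=cv2.INTER_CUBIC)
w=cams.snapshot("wrist")["img"][200:420,160:400,::-1]
w=cv2.resize(w,(480,440)); h=np.zeros((450,480,3),np.uint8); h[:440]=w
cv2.imwrite("pics/grip.png",cv2.resize(np.hstack([i,h[:,:320+0]]) if 0 else np.hstack([i,h]),None,fx=.83,fy=.83))
E
```

```text
[0.62577977 0.17779991 0.23698721] [-179.92465765   -0.21497594 -171.86702608] [0.5376163  0.49636603 0.06702849]
```

View pics/grip.png

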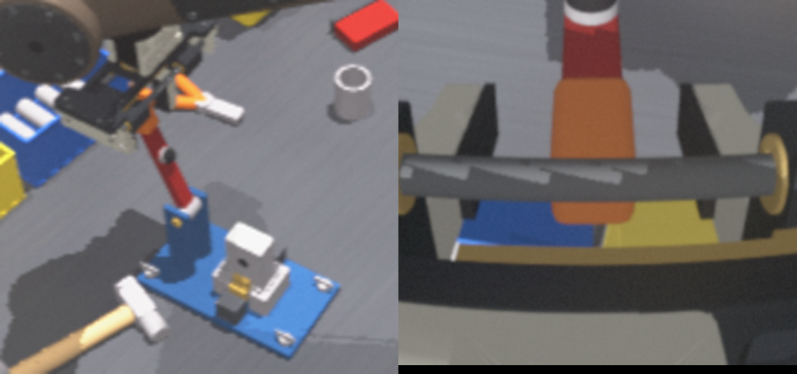

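The handle sits centred between the fingers, so I'll close on it.

Emit:
jog_arm(
  motion=[
    {"offset": [0,0,0],"roll": 0,"hand": 40},
    {"offset": [0,0,0],"roll": 0,"hand": 15},
    {"offset": [0,0,0],"roll": 0,"hand": 15},
    {"offset": [0,0,0],"roll": 0,"hand": 15},
    {"offset": [0,0,0],"roll": 0,"hand": 15},
    {"offset": [0,0,0],"roll": 0,"hand": 15},
    {"offset": [0,0,0],"roll": 0,"hand": 15},
  ],
)

```text
clock: 11.48
tool_pos: [0.6274, 0.1797, 0.2392]
orientation: [179.9, 0.1, -171.8]
force: [-2.2, 5.9, 2.2]
opening: 0.024
```

```bash
python3 - <<'E'
from plant import ctrl
import numpy as np
o=ctrl.get_obs(); p=o["tool_pos"]; print(p,o["force"],o["moment"],o["opening"])
y=np.radians(8.2); ex=np.array([np.cos(y),np.sin(y)]); d=p[:2]-[.4942,.1595]
X=(d@ex)*1e3-85; Z=p[2]*1e3+8-112; r=np.hypot(X,Z); a0=np.arctan2(Z,-X); print(X,Z,r,a0)
for a in np.linspace(a0,0.1,19): print(round(a,2),np.round([-(-r*np.cos(a)-X),-(r*np.sin(a)-Z)],1))
E
```

```text
[0.62744971 0.1796654  0.23915661] [-2.19087155  5.90389233  2.18572246] [1.77961076 0.69582637 0.26055589] 0.024041591041459608
49.76356378603765 135.15661249729226 144.02681063756933 1.9235848933468833
1.92 [ 0. -0.]
1.82 [13.9 -4.3]
1.72 [28.2 -7.2]
1.62 [42.7 -8.7]
1.52 [57.3 -8.7]
1.42 [71.8 -7.2]
1.32 [86.1 -4.2]
1.21 [100.    0.2]
1.11 [113.4   6. ]
1.01 [126.1  13.1]
0.91 [138.1  21.4]
0.81 [149.2  30.9]
0.71 [159.2  41.5]
0.61 [168.1  53.1]
0.51 [175.8  65.4]
0.4 [182.2  78.5]
0.3 [187.2  92.2]
0.2 [190.9 106.4]
0.1 [193.1 120.8]
```

Emit:
jog_arm(
  motion=[
    {"offset": [6,1,-2],"roll": 0,"hand": 15},
    {"offset": [14,1,-4.3],"roll": 0,"hand": 15},
    {"offset": [21,1,-6],"roll": 0,"hand": 15},
    {"offset": [28,1,-7.2],"roll": 0,"hand": 15},
    {"offset": [42.7,1,-8.7],"roll": 0,"hand": 15},
    {"offset": [57.3,1,-8.7],"roll": 0,"hand": 15},
    {"offset": [71.8,1,-7.2],"roll": 0,"hand": 15},
    {"offset": [86.1,1,-4.2],"roll": 0,"hand": 15},
    {"offset": [100,1,0.2],"roll": 0,"hand": 15},
    {"offset": [107,1,3],"roll": 0,"hand": 15},
    {"offset": [113.4,1,6],"roll": 0,"hand": 15},
    {"offset": [113.4,1,6],"roll": 0,"hand": 15},
  ],
)

```text
clock: 12.48
tool_pos: [0.516, 0.163, 0.2356]
orientation: [180.0, 0.3, -171.8]
force: [-3.1, -2.7, 11.5]
opening: 0.024
```

```bash
cat > ang.py <<'E'
from plant import ctrl
import numpy as np
o=ctrl.get_obs(); p=o["tool_pos"]; print(o["clock"],p,o["orientation"],o["force"],o["opening"])
y=np.radians(8.2); ex=np.array([np.cos(y),np.sin(y)]); d=p[:2]-[.4942,.1595]
X=(d@ex)*1e3-85; Z=p[2]*1e3+8-112; r=np.hypot(X,Z); a0=np.arctan2(Z,-X); print(X,Z,r,a0)
for a in np.arange(a0,0.05,-.05): print(round(a,2),np.round([-(-144.5*np.cos(a)-X),-(144.5*np.sin(a)-Z)],1))
E
python3 ang.py
```

```text
12.4833 [0.51597784 0.16302368 0.23564528] [ 179.98542931    0.29702649 -171.81837631] [-3.14127435 -2.72266868 11.52228769] 0.02401023016799591
-62.94223055430032 131.64527649972405 145.91848139231539 1.1248054862192989
1.12 [-0.6  1.3]
1.07 [5.8 4.6]
1.02 [12.1  8.2]
0.97 [18.2 12.1]
0.92 [24.  16.3]
0.87 [29.7 20.8]
0.82 [35.1 25.5]
0.77 [40.3 30.6]
0.72 [45.2 35.8]
0.67 [49.9 41.4]
0.62 [54.3 47.1]
0.57 [58.3 53.1]
0.52 [62.1 59.2]
0.47 [65.6 65.6]
0.42 [68.7 72.1]
0.37 [71.5 78.7]
0.32 [74.  85.5]
0.27 [76.1 92.4]
0.22 [77.9 99.4]
0.17 [ 79.4 106.5]
0.12 [ 80.4 113.7]
0.07 [ 81.2 120.8]
```

Emit:
jog_arm(
  motion=[
    {"offset": [6,0,4.6],"roll": 0,"hand": 15},
    {"offset": [12.1,0,8.2],"roll": 0,"hand": 15},
    {"offset": [18.2,0,12.1],"roll": 0,"hand": 15},
    {"offset": [24,0,16.3],"roll": 0,"hand": 15},
    {"offset": [29.7,0,20.8],"roll": 0,"hand": 15},
    {"offset": [35.1,0,25.5],"roll": 0,"hand": 15},
    {"offset": [40.3,0,30.6],"roll": 0,"hand": 15},
    {"offset": [45.2,0,35.8],"roll": 0,"hand": 15},
    {"offset": [49.9,0,41.4],"roll": 0,"hand": 15},
    {"offset": [54.3,0,47],"roll": 0,"hand": 15},
    {"offset": [58.3,0,53],"roll": 0,"hand": 15},
    {"offset": [62.1,0,59.2],"roll": 0,"hand": 15},
    {"offset": [65.6,0,65.6],"roll": 0,"hand": 15},
    {"offset": [65.6,0,65.6],"roll": 0,"hand": 15},
  ],
)

```text
clock: 13.65
tool_pos: [0.4469, 0.1525, 0.1665]
orientation: [-179.9, -0.3, -171.9]
force: [-12.3, -0.8, 4.8]
opening: 0.0237
```

```bash
python3 ang.py
```

```text
13.65 [0.44690989 0.15252019 0.16650172] [-179.92854648   -0.2889146  -171.89927096] [-12.34286088  -0.815603     4.81828966] 0.02367098279937984
-132.80215060084896 62.501718976625796 146.77491638302396 0.4398832035555365
0.44 [-2.1  1. ]
0.39 [0.9 7.6]
0.34 [ 3.4 14.3]
0.29 [ 5.7 21.2]
0.24 [ 7.6 28.2]
0.19 [ 9.1 35.2]
0.14 [10.3 42.4]
0.09 [11.1 49.5]
```

Emit:
jog_arm(
  motion=[
    {"offset": [2.5,0,3.5],"roll": 0,"hand": 15},
    {"offset": [4,0,7],"roll": 0,"hand": 15},
    {"offset": [5.5,0,11],"roll": 0,"hand": 15},
    {"offset": [6.5,0,15],"roll": 0,"hand": 15},
    {"offset": [7,0,18],"roll": 0,"hand": 15},
    {"offset": [7,0,18],"roll": 0,"hand": 15},
  ],
)

```text
clock: 14.15
tool_pos: [0.4388, 0.1513, 0.1481]
orientation: [-179.9, -0.5, -171.9]
force: [-18.9, 1.2, 4.9]
opening: 0.024
```

```bash
python3 ang.py
```

```text
14.15 [0.43884843 0.15126045 0.14805822] [-179.90681699   -0.45219383 -171.93473587] [-18.85982226   1.23027057   4.92389264] 0.023984789383305182
-140.96087055765906 44.05821537499668 147.68579271684433 0.30293620537381505
0.3 [-3.  1.]
0.25 [-1.1  7.9]
0.2 [ 0.6 14.9]
0.15 [ 1.9 22. ]
0.1 [ 2.8 29.2]
0.05 [ 3.3 36.4]
```

Emit:
jog_arm(
  motion=[
    {"offset": [1.5,0,0],"roll": 0,"hand": 15},
    {"offset": [3,0,0],"roll": 0,"hand": 15},
    {"offset": [3,0,0],"roll": 0,"hand": 15},
  ],
)

```text
clock: 14.4
tool_pos: [0.4391, 0.1514, 0.1487]
orientation: [-179.9, -0.1, -171.9]
force: [-0.9, -4.4, -4.8]
opening: 0.0237
```

Emit:
jog_arm(
  motion=[
    {"offset": [0.5,0,2],"roll": 0,"hand": 15},
    {"offset": [1,0,4],"roll": 0,"hand": 15},
    {"offset": [1.5,0,6],"roll": 0,"hand": 15},
    {"offset": [1.8,0,7],"roll": 0,"hand": 15},
    {"offset": [1.8,0,7],"roll": 0,"hand": 15},
  ],
)

```text
clock: 14.82
tool_pos: [0.4366, 0.151, 0.1421]
orientation: [-179.9, -0.2, -171.9]
force: [-9.6, -4.5, 6.1]
opening: 0.0239
```

Emit:
jog_arm(
  motion=[
    {"offset": [0.3,0,1],"roll": 0,"hand": 15},
    {"offset": [0.5,0,2],"roll": 0,"hand": 15},
    {"offset": [0.5,0,2],"roll": 0,"hand": 15},
  ],
)

```text
clock: 15.07
tool_pos: [0.4359, 0.1509, 0.1401]
orientation: [-179.9, -0.2, -171.9]
force: [-10.6, -3.3, 5.7]
opening: 0.0241
```

Emit:
jog_arm(
  motion=[
    {"offset": [1,0,1],"roll": 0,"hand": 15},
    {"offset": [1.5,0,2],"roll": 0,"hand": 15},
    {"offset": [1.5,0,2],"roll": 0,"hand": 15},
  ],
)

```text
clock: 15.32
tool_pos: [0.4354, 0.1509, 0.1384]
orientation: [-179.9, -0.1, -171.9]
force: [-6.5, -5.4, 5.4]
opening: 0.0237
```

Emit:
jog_arm(
  motion=[
    {"offset": [0.5,0,0.7],"roll": 0,"hand": 15},
    {"offset": [0.8,0,1.5],"roll": 0,"hand": 15},
    {"offset": [0.8,0,1.5],"roll": 0,"hand": 15},
  ],
)

```text
clock: 15.57
tool_pos: [0.4348, 0.1508, 0.137]
orientation: [-179.9, -0.1, -171.9]
force: [-5.4, -5.8, 4.5]
opening: 0.0236
```

Emit:
jog_arm(
  motion=[
    {"offset": [0.3,0,0.6],"roll": 0,"hand": 15},
    {"offset": [0.5,0,1.2],"roll": 0,"hand": 15},
    {"offset": [0.5,0,1.2],"roll": 0,"hand": 15},
  ],
)

```text
clock: 15.82
tool_pos: [0.4345, 0.1507, 0.1359]
orientation: [-179.9, -0.1, -171.9]
force: [-5.2, -6.0, 5.3]
opening: 0.0241
```

Emit:
jog_arm(
  motion=[
    {"offset": [0.3,0,0.5],"roll": 0,"hand": 15},
    {"offset": [0.4,0,1],"roll": 0,"hand": 15},
    {"offset": [0.4,0,1],"roll": 0,"hand": 15},
  ],
)

```text
clock: 16.07
tool_pos: [0.4342, 0.1507, 0.1349]
orientation: [-179.9, -0.1, -171.9]
force: [-5.3, -5.8, 5.1]
opening: 0.0242
```

Emit:
jog_arm(
  motion=[
    {"offset": [0.3,0,0.5],"roll": 0,"hand": 15},
    {"offset": [0.4,0,1],"roll": 0,"hand": 15},
    {"offset": [0.4,0,1],"roll": 0,"hand": 15},
  ],
)

```text
clock: 16.32
tool_pos: [0.4339, 0.1507, 0.1339]
orientation: [-179.9, -0.1, -171.9]
force: [-4.3, -6.8, 4.4]
opening: 0.0235
```

Emit:
jog_arm(
  motion=[
    {"offset": [0.3,0,0.5],"roll": 0,"hand": 15},
    {"offset": [0.4,0,1],"roll": 0,"hand": 15},
    {"offset": [0.4,0,1],"roll": 0,"hand": 15},
  ],
)

```text
clock: 16.57
tool_pos: [0.4335, 0.1506, 0.1329]
orientation: [-179.9, -0.1, -171.9]
force: [-3.2, -6.7, 4.3]
opening: 0.0237
```

Emit:
jog_arm(
  motion=[
    {"offset": [0.3,0,0.5],"roll": 0,"hand": 15},
    {"offset": [0.3,0,1],"roll": 0,"hand": 15},
    {"offset": [0.3,0,1],"roll": 0,"hand": 15},
  ],
)

```text
clock: 16.82
tool_pos: [0.4332, 0.1506, 0.1319]
orientation: [-179.9, -0.1, -171.9]
force: [-3.7, -6.9, 4.5]
opening: 0.0239
```

Emit:
jog_arm(
  motion=[
    {"offset": [0.3,0,0.5],"roll": 0,"hand": 15},
    {"offset": [0.3,0,1],"roll": 0,"hand": 15},
    {"offset": [0.3,0,1],"roll": 0,"hand": 15},
  ],
)

```text
clock: 17.07
tool_pos: [0.4329, 0.1505, 0.1309]
orientation: [-179.9, -0.1, -171.9]
force: [-3.3, -6.0, 5.0]
opening: 0.0237
```

```bash
python3 - <<'E'
from plant import cams
import cv2
s=cams.snapshot("side"); i=s["img"][190:300,180:320,::-1]
cv2.imwrite("pics/side2.png",cv2.resize(i,None,fx=5,fy=5,interpolation=cv2.INTER_CUBIC))
E
```

```text
(no output)
```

View pics/side2.png

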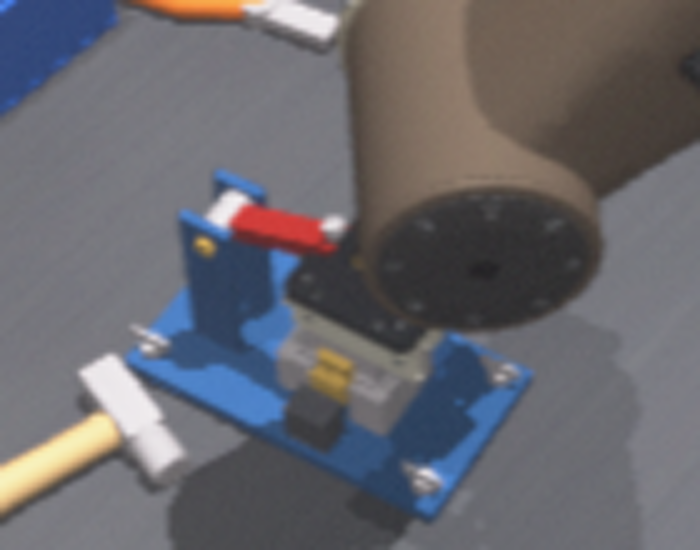

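The arm hides the post top in this view. I'll go on by feel in 1 mm steps.

Emit:
jog_arm(
  motion=[
    {"offset": [0.3,0,0.5],"roll": 0,"hand": 15},
    {"offset": [0.3,0,1],"roll": 0,"hand": 15},
    {"offset": [0.3,0,1],"roll": 0,"hand": 15},
  ],
)

```text
clock: 17.37
tool_pos: [0.4326, 0.1505, 0.1299]
orientation: [-179.9, -0.1, -171.9]
force: [-3.7, -6.7, 5.3]
opening: 0.0237
```

Emit:
jog_arm(
  motion=[
    {"offset": [0.3,0,0.5],"roll": 0,"hand": 15},
    {"offset": [0.3,0,1],"roll": 0,"hand": 15},
    {"offset": [0.3,0,1],"roll": 0,"hand": 15},
  ],
)

```text
clock: 17.62
tool_pos: [0.4323, 0.1504, 0.1289]
orientation: [-179.9, -0.1, -171.9]
force: [-3.5, -6.1, 3.9]
opening: 0.0237
```

Emit:
jog_arm(
  motion=[
    {"offset": [0.3,0,0.5],"roll": 0,"hand": 15},
    {"offset": [0.3,0,1],"roll": 0,"hand": 15},
    {"offset": [0.3,0,1],"roll": 0,"hand": 15},
  ],
)

```text
clock: 17.87
tool_pos: [0.4321, 0.1504, 0.1279]
orientation: [-179.9, -0.1, -171.9]
force: [-4.5, -6.3, 3.6]
opening: 0.0235
```

Emit:
jog_arm(
  motion=[
    {"offset": [0.2,0,0.5],"roll": 0,"hand": 15},
    {"offset": [0.3,0,1],"roll": 0,"hand": 15},
    {"offset": [0.3,0,1],"roll": 0,"hand": 15},
  ],
)

```text
clock: 18.12
tool_pos: [0.4318, 0.1503, 0.1269]
orientation: [-179.9, -0.1, -171.9]
force: [-3.4, -6.9, 4.3]
opening: 0.024
```

Emit:
jog_arm(
  motion=[
    {"offset": [0.2,0,0.5],"roll": 0,"hand": 15},
    {"offset": [0.3,0,1],"roll": 0,"hand": 15},
    {"offset": [0.3,0,1],"roll": 0,"hand": 15},
  ],
)

```text
clock: 18.37
tool_pos: [0.4315, 0.1503, 0.1259]
orientation: [-179.9, -0.1, -171.9]
force: [-3.0, -6.7, 3.3]
opening: 0.0236
```

Emit:
jog_arm(
  motion=[
    {"offset": [0.2,0,0.5],"roll": 0,"hand": 15},
    {"offset": [0.3,0,1],"roll": 0,"hand": 15},
    {"offset": [0.3,0,1],"roll": 0,"hand": 15},
  ],
)

```text
clock: 18.62
tool_pos: [0.4312, 0.1503, 0.1249]
orientation: [-179.9, -0.1, -171.9]
force: [-3.2, -6.7, 3.0]
opening: 0.0236
```

```bash
python3 snapw.py w4; python3 - <<'E'
import cv2
from plant import cams
i=cv2.imread("pics/w4.png")[180:420,140:410]
t=cams.snapshot("top")["img"][190:260,180:250,::-1]
import numpy as np
a=cv2.resize(i,(540,480)); b=cv2.resize(t,(250,250),interpolation=cv2.INTER_CUBIC)
h=np.zeros((480,795,3),np.uint8); h[:,:540]=a; h[:250,545:]=b
cv2.imwrite("pics/w4c.png",h)
E
```

```text
18.6167 [0.43124728 0.15027932 0.12491306] [-1.79909193e+02 -5.41198099e-02 -1.71872337e+02] [-3.15233009 -6.73491181  2.99716182] 0.02355329765712968
```

View pics/w4c.png

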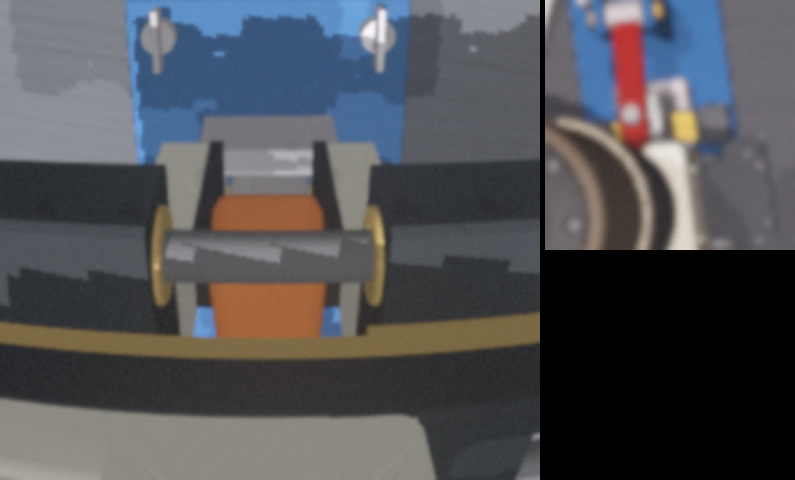

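```bash
python3 - <<'E'
import cv2,numpy as np
from plant import cams
s=np.load("pics/side1.npz"); a=s["img"][232:292,228:278,::-1]
c=cams.snapshot("side"); np.savez("pics/side3.npz",**c); b=c["img"][217:277,212:262,::-1]
f=lambda i:cv2.resize(i,None,fx=8,fy=8,interpolation=cv2.INTER_CUBIC)
cv2.imwrite("pics/sz.png",np.hstack([f(a),f(b)]))
from h import *
y=np.radians(8.2); ex=np.array([np.cos(y),np.sin(y),0]); ey=np.array([-ex[1],ex[0],0]); O=np.array([.4942,.1595,0])
def pr(X,off,T=np.linalg.inv(s["cam_to_world"])):
    c=s["K"]@(T[:3,:3]@X+T[:3,3]); return np.round((c[:2]/c[2]-off+.5)*8-.5)
for z in (.09,.1,.111,.12):
    print("top",z,[pr(O+ex*i*.025+ey*j*.015+[0,0,z],[228,232]) for i,j in((1,1),(1,-1),(-1,-1),(-1,1))])
print("mouth wall",[pr(O+ex*i*.0375+ey*j*.0275+[0,0,.046],[228,232]) for i,j in((1,1),(1,-1),(-1,-1),(-1,1))])
H=O+ex*.085+np.array([0,0,.112])
for a in (.05,.1,.14,.18,.22):
    b=-np.cos(a)*ex+np.array([0,0,np.sin(a)]); n=np.sin(a)*ex+np.array([0,0,np.cos(a)])
    print(a,"scr",pr(H+b*.085+n*.012,[212,217]),"bar near top edge mid r.05",pr(H+b*.05+n*.008,[212,217]))
print("pin ends",pr(H+ey*.02,[212,217]),pr(H-ey*.02,[212,217]))
E
```

```text
top 0.09 [array([101., 145.]), array([145.,  89.]), array([261., 145.]), array([217., 202.])]
top 0.1 [array([ 99., 128.]), array([144.,  72.]), array([260., 128.]), array([216., 186.])]
top 0.111 [array([ 98., 110.]), array([143.,  54.]), array([260., 110.]), array([215., 167.])]
top 0.12 [array([97., 95.]), array([142.,  39.]), array([259.,  95.]), array([214., 152.])]
mouth wall [array([ 60., 226.]), array([140., 125.]), array([309., 207.]), array([230., 311.])]
0.05 scr [303. 200.] bar near top edge mid r.05 [223. 170.]
0.1 scr [301. 192.] bar near top edge mid r.05 [221. 166.]
0.14 scr [298. 185.] bar near top edge mid r.05 [220. 162.]
0.18 scr [296. 178.] bar near top edge mid r.05 [218. 158.]
0.22 scr [293. 171.] bar near top edge mid r.05 [216. 153.]
pin ends [ 81. 170.] [142.  98.]
```

View pics/sz.png

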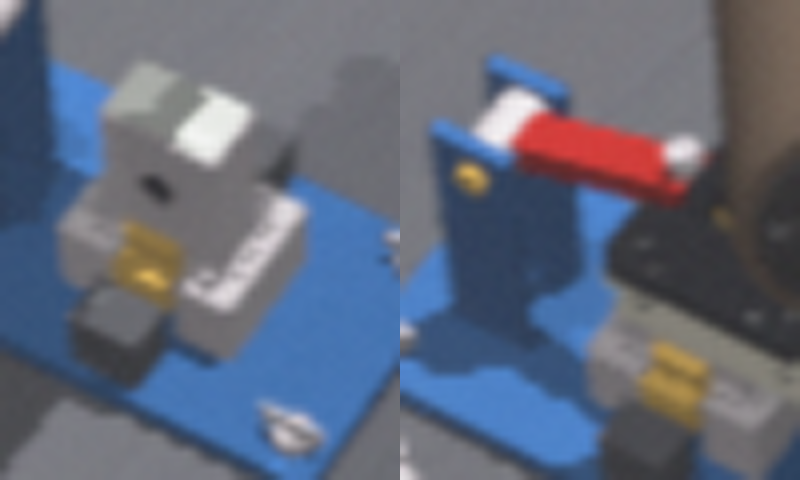

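In the side zoom the post's top corners match a top height of about 110 mm, so the post is down where I felt it stop. The bar's slope suggests an angle of about 0.25 rad, against 0.21 needed for contact. So the foot is probably still a few mm above the post, and I'll keep lowering.

Emit:
jog_arm(
  motion=[
    {"offset": [0.2,-0.4,0.5],"roll": 0,"hand": 15},
    {"offset": [0.3,-0.7,1],"roll": 0,"hand": 15},
    {"offset": [0.3,-0.7,1],"roll": 0,"hand": 15},
  ],
)

```text
clock: 19.02
tool_pos: [0.4311, 0.1502, 0.124]
orientation: [-180.0, -0.0, -171.9]
force: [-4.5, -3.5, 3.6]
opening: 0.0236
```

Emit:
jog_arm(
  motion=[
    {"offset": [0.2,0,0.5],"roll": 0,"hand": 15},
    {"offset": [0.3,0,1],"roll": 0,"hand": 15},
    {"offset": [0.3,0,1],"roll": 0,"hand": 15},
  ],
)

```text
clock: 19.27
tool_pos: [0.4308, 0.1502, 0.123]
orientation: [-180.0, -0.0, -171.9]
force: [-3.9, -2.4, 3.9]
opening: 0.0238
```

Emit:
jog_arm(
  motion=[
    {"offset": [0.2,0,0.5],"roll": 0,"hand": 15},
    {"offset": [0.3,0,1],"roll": 0,"hand": 15},
    {"offset": [0.3,0,1],"roll": 0,"hand": 15},
  ],
)

```text
clock: 19.52
tool_pos: [0.4306, 0.1502, 0.122]
orientation: [-180.0, -0.0, -171.9]
force: [-4.3, -2.5, 3.8]
opening: 0.0236
```

```bash
cat > bar.py <<'E'
import cv2,numpy as np,sys
from plant import cams,ctrl
def m(i):  # BGR region; red bar pixels: centroid, axis slope; screw centroid (full-image px)
    i=i.astype(int); r=(i[...,2]>110)&(i[...,1]<80)&(i[...,0]<80); r[:205]=0;r[270:]=0;r[:,:215]=0;r[:,270:]=0
    v,u=np.nonzero(r); vx,vy,_,_=cv2.fitLine(np.c_[u,v].astype(np.float32),cv2.DIST_L2,0,.01,.01).ravel()
    w=i[228:245,240:256].min(-1); k=np.clip(w-150,0,None); V,U=np.mgrid[228:245,240:256]
    return len(u),u.mean().round(2),v.mean().round(2),round(float(vy/vx),3),((U*k).sum()/k.sum()).round(2),((V*k).sum()/k.sum()).round(2)
a=np.load("pics/side3.npz")["img"][:,:,::-1]
b=cv2.imread("pics/side2.png"); B=np.zeros_like(a); B[190:300,180:320]=cv2.resize(b,(140,110),interpolation=cv2.INTER_AREA)
c=cams.snapshot("side")["img"][:,:,::-1]
for n,i in(("s2 z.1309",B),("s3 z.1249",a),("now",c)): print(n,m(i))
print(ctrl.get_obs()["tool_pos"],ctrl.get_obs()["force"])
E
python3 bar.py
python3 - <<'E'
import numpy as np
s=np.load("pics/side3.npz")
y=np.radians(8.2); ex=np.array([np.cos(y),np.sin(y),0]); H=np.array([.4942,.1595,0])+ex*.085+np.array([0,0,.112])
T=np.linalg.inv(s["cam_to_world"])
def pr(X): c=s["K"]@(T[:3,:3]@X+T[:3,3]); return c[:2]/c[2]
for a in (.05,.1,.15,.2,.25,.3,.35):
    b=-np.cos(a)*ex+np.array([0,0,np.sin(a)]); n=np.sin(a)*ex+np.array([0,0,np.cos(a)])
    p,q=pr(H+b*.03),pr(H+b*.09); print(a,(q-p)[1]/(q-p)[0], [pr(H+b*.085+n*k) .round(1) for k in(.012,.02)])
E
```

```text
s2 z.1309 (101, np.float64(235.89), np.float64(235.33), 0.251, np.float64(246.18), np.float64(234.24))
s3 z.1249 (106, np.float64(236.22), np.float64(235.63), 0.291, np.float64(246.74), np.float64(235.18))
now (110, np.float64(236.54), np.float64(236.03), 0.313, np.float64(247.09), np.float64(235.6))
[0.43057599 0.15017367 0.12200986] [-4.60102629 -2.77550838  4.23484813]
0.05 0.4492305582278459 [array([249.5, 241.5]), array([249.3, 239.8])]
0.1 0.41267864973859303 [array([249.2, 240.5]), array([248.8, 238.7])]
0.15 0.3754433112103735 [array([248.8, 239.4]), array([248.3, 237.6])]
0.2 0.3373129031901904 [array([248.3, 238.4]), array([247.8, 236.4])]
0.25 0.29805625371747196 [array([247.8, 237.3]), array([247.1, 235.3])]
0.3 0.25741664477430265 [array([247.3, 236.2]), array([246.5, 234.2])]
0.35 0.2151045117188571 [array([246.6, 235.1]), array([245.7, 233. ])]
```

The bar does move with the fingers. Its slope gives 0.31, 0.26, then 0.23 rad, with contact expected near 0.21, so I'll continue.

Emit:
jog_arm(
  motion=[
    {"offset": [0.2,0,0.5],"roll": 0,"hand": 15},
    {"offset": [0.3,0,1],"roll": 0,"hand": 15},
    {"offset": [0.3,0,1],"roll": 0,"hand": 15},
  ],
)

```text
clock: 19.82
tool_pos: [0.4303, 0.1501, 0.121]
orientation: [-180.0, -0.0, -171.9]
force: [-4.3, -2.8, 2.4]
opening: 0.0241
```

Emit:
jog_arm(
  motion=[
    {"offset": [0.2,0,0.5],"roll": 0,"hand": 15},
    {"offset": [0.3,0,1],"roll": 0,"hand": 15},
    {"offset": [0.3,0,1],"roll": 0,"hand": 15},
  ],
)

```text
clock: 20.07
tool_pos: [0.4301, 0.1501, 0.12]
orientation: [-180.0, -0.0, -171.9]
force: [-3.9, -2.9, 3.9]
opening: 0.0234
```

Emit:
jog_arm(
  motion=[
    {"offset": [0.2,0,0.5],"roll": 0,"hand": 15},
    {"offset": [0.3,0,1],"roll": 0,"hand": 15},
    {"offset": [0.3,0,1],"roll": 0,"hand": 15},
  ],
)

```text
clock: 20.32
tool_pos: [0.4299, 0.1501, 0.119]
orientation: [-180.0, -0.0, -171.9]
force: [-3.5, -4.0, 4.3]
opening: 0.0236
```

Emit:
jog_arm(
  motion=[
    {"offset": [0.1,0,0.5],"roll": 0,"hand": 15},
    {"offset": [0.2,0,1],"roll": 0,"hand": 15},
    {"offset": [0.2,0,1],"roll": 0,"hand": 15},
  ],
)

```text
clock: 20.57
tool_pos: [0.4297, 0.15, 0.1179]
orientation: [-180.0, -0.0, -171.9]
force: [-2.8, -3.3, 3.5]
opening: 0.0235
```

Emit:
jog_arm(
  motion=[
    {"offset": [0.1,0,0.5],"roll": 0,"hand": 15},
    {"offset": [0.2,0,1],"roll": 0,"hand": 15},
    {"offset": [0.2,0,1],"roll": 0,"hand": 15},
  ],
)

```text
clock: 20.82
tool_pos: [0.4295, 0.15, 0.1169]
orientation: [-180.0, -0.0, -171.9]
force: [-3.7, -4.8, 3.9]
opening: 0.0237
```

```bash
python3 bar.py
```

```text
s2 z.1309 (101, np.float64(235.89), np.float64(235.33), 0.251, np.float64(246.18), np.float64(234.24))
s3 z.1249 (106, np.float64(236.22), np.float64(235.63), 0.291, np.float64(246.74), np.float64(235.18))
now (116, np.float64(236.87), np.float64(236.4), 0.342, np.float64(247.36), np.float64(236.33))
[0.42944695 0.15000145 0.11691488] [-3.79367629 -2.84300109  2.50962369]
```

Emit:
jog_arm(
  motion=[
    {"offset": [0.1,0,0.5],"roll": 0,"hand": 15},
    {"offset": [0.2,0,1],"roll": 0,"hand": 15},
    {"offset": [0.2,0,1],"roll": 0,"hand": 15},
  ],
)

```text
clock: 21.12
tool_pos: [0.4292, 0.15, 0.1159]
orientation: [-180.0, -0.0, -171.9]
force: [-2.6, -4.1, 3.7]
opening: 0.0242
```

Emit:
jog_arm(
  motion=[
    {"offset": [0.1,0,0.5],"roll": 0,"hand": 15},
    {"offset": [0.2,0,1],"roll": 0,"hand": 15},
    {"offset": [0.2,0,1],"roll": 0,"hand": 15},
  ],
)

```text
clock: 21.37
tool_pos: [0.4291, 0.1499, 0.1153]
orientation: [-180.0, 0.0, -171.9]
force: [-4.3, -4.1, 7.9]
opening: 0.0239
```

Emit:
jog_arm(
  motion=[
    {"offset": [0.1,0,0.5],"roll": 0,"hand": 15},
    {"offset": [0.2,0,1],"roll": 0,"hand": 15},
    {"offset": [0.2,0,1],"roll": 0,"hand": 15},
  ],
)

```text
clock: 21.62
tool_pos: [0.4291, 0.15, 0.1149]
orientation: [-180.0, 0.0, -171.8]
force: [-7.1, -5.6, 14.5]
opening: 0.0237
```

The force rose from 3.7 to 14.5 N and the motion stopped, so the foot is on the post. I'll let go and go straight up.

Emit:
jog_arm(
  motion=[
    {"offset": [0,0,-0.6],"roll": 0,"hand": 15},
    {"offset": [0,0,-0.6],"roll": 0,"hand": 30},
    {"offset": [0,0,-0.6],"roll": 0,"hand": 50},
    {"offset": [0,0,-0.6],"roll": 0,"hand": 60},
    {"offset": [0,0,-0.6],"roll": 0,"hand": 60},
    {"offset": [0,0,-0.6],"roll": 0,"hand": 60},
    {"offset": [0,0,-0.6],"roll": 0,"hand": 60},
    {"offset": [0,0,-0.6],"roll": 0,"hand": 60},
    {"offset": [0,0,-25],"roll": 0,"hand": 60},
    {"offset": [0,0,-55],"roll": 0,"hand": 60},
    {"offset": [0,0,-90],"roll": 0,"hand": 60},
    {"offset": [0,0,-125],"roll": 0,"hand": 60},
    {"offset": [0,0,-150],"roll": 0,"hand": 60},
    {"offset": [0,0,-150],"roll": 0,"hand": 60},
    {"offset": [0,0,-150],"roll": 0,"hand": 60},
  ],
)

```text
clock: 22.87
tool_pos: [0.4295, 0.1508, 0.2652]
orientation: [179.9, 0.2, -171.9]
force: [-0.6, -1.0, -0.5]
opening: 0.0602
```

```bash
python3 snapw.py w5; python3 - <<'E'
import cv2,numpy as np
from plant import cams
s=cams.snapshot("side"); np.savez("pics/side4.npz",**s)
a=cv2.resize(s["img"][205:300,195:295,::-1],None,fx=5,fy=5,interpolation=cv2.INTER_CUBIC)
w=cv2.imread("pics/w5.png"); w=cv2.resize(w,(300,225)); h=np.zeros((475,800,3),np.uint8); h[:,:500]=a; h[:225,500:]=w
cv2.imwrite("pics/fin.png",h)
E
python3 bar.py|sed -n 3p
```

```text
22.8667 [0.42945212 0.15084201 0.26520677] [ 1.79872980e+02  1.69766205e-01 -1.71873658e+02] [-0.57128608 -0.97484864 -0.54572201] 0.06018499671967078
now (218, np.float64(247.71), np.float64(240.08), 0.347, np.float64(247.48), np.float64(236.43))
```

View pics/fin.png

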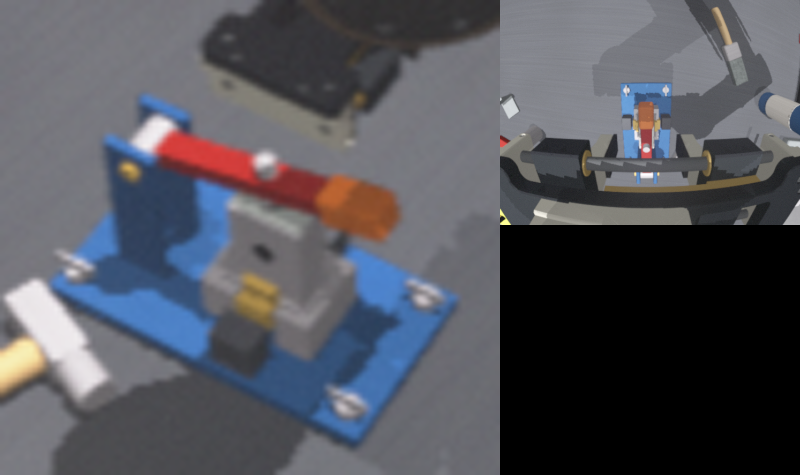

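The clamp stayed at about 0.19 rad with its foot on the post, the post stands upright, and the robot is clear. I'll hand the job in.

```bash
python3 -c "
from plant import order
print(order.close_job())"
```

```text
the job is handed in; nothing more can be done
None
```

The post is on its seat with the clamp's rubber foot resting on its top. I handed the job in at about 23 s; it reports no verdict.

- **Post:** I pressed it down until it stopped with its foot about 31 mm above the bench. Raising the push from about 12 to 29 N moved it only 0.1 mm. Allowing for jaw drag, I estimate 22–26 N on the seat. A later side picture put its top at about 110 mm, which agrees. I then let go of it, with the clamp still fully open.
- **Clamp:** I brought it over by the handle until the force there rose from about 4 to 14.5 N and the motion stopped. I estimate just under 20 N on the post at that moment.
- **Last check:** After I let go, the bar stayed at about 0.19 rad. The last pictures show the post upright, the bar on it and the gripper well clear. I saw nothing else disturbed, but did not measure the other objects.

**What disagreed:**
- The clamp angle worked out from the gripper position ran about 0.1 rad lower than the camera showed, probably because I gripped the handle off-centre and the hinge was a few mm from where I placed it. I relied on the camera angle and the felt contact instead.
- The arm hid the foot at the moment of contact, so that contact was found by force alone.
- Sideways force at the handle reached 19 N on the way down. I corrected the path and it dropped.

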